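# Set the egg timer to four minutes

### The job

Set the egg timer to four minutes: turn its green dial clockwise, one click per minute, until the white pointer rests at the fourth dot after the black zero bar, then let go. Leave the lamp's black dimmer dial as it is.

Things in the scene. Friction and masses are not known exactly. Their poses are not given: they have to be found in the camera images.
- timer_dial (a joint): Green timer dial's angle (rad), growing clockwise from above. Clicks to rest every 0.35 rad (20 deg): 0 = black zero bar on the white face, then dots: 0.35 = first (one minute), 0.70, 1.05, 1.40 = fourth, 1.75, 2.10 = sixth, last; stops at -0.1 and 2.2. Starts at the bar, first or second dot. Passing a click takes about 0.1 N m; let go, it snaps to the nearest rest position.
- timer_grip (a point): On the green dial's vertical turning axis, 58 mm above the table, 8 mm below the top of its bar grip; turns with it: z up, x level along the bar to its end with the white pointer stripe. Bar 54 mm long (centred on the axis), 14 wide, 30 tall, on a green disc 64 mm across whose top is 22 mm below this point. The white puck under it (104 mm across, 30 high, marks on top) is fixed.
- dimmer_dial (a joint): Angle of the black lamp dimmer dial in rad, growing clockwise from above; turns smoothly. To be left alone.
- dimmer_pointer (a point): Pointer end of the bar grip of the black lamp dimmer dial, 58 mm above the table; x points level outward along the bar, the turning axis is 27 mm behind. Same shape and sizes as the timer, but a black dial on a fixed dark grey puck without marks. To be left alone.

How it is judged:
By the outcome, as a careful person would: the job done as asked, in the order asked, and still so for the second after the job is handed in, with the robot touching nothing.
It also fails if it takes over 32 s, if anything falls off the work surface, if the arm or the gripper's body presses on something with over 40 N, if the wrist force passes 120 N, or if a joint passes its speed limit or range.

### The arm

A 6-joint arm with a two-finger parallel gripper is mounted at the origin on the work surface. World frame = base frame: x ahead of the robot, y to its left, z up, the work surface at z = 0. Lengths are in m, angles in rad, forces in N, time in s.
With the tool pointing down it reaches from about 0.325 to 0.85 m from the base axis. Payload 4.4 kg.
Tool frame: the origin (TCP) lies midway between the tips of the shut fingers; the grasp point (between the pads) lies 19 mm behind it; z points along the fingers, y is the line along which they close (so a half turn about z gives the same grasp; the last joint's range is limited). The gripper opens to 94 mm and grips with 3 to 60 N. Pads are 16 mm wide; open, the fingers measure 119 mm over their backs; the gripper's body (75 mm by 177 mm) begins 78 mm behind the grasp point.
Start: joints at [-1.444, 0.207, 1.542, -0, 1.393, -0.15], TCP at [0.157, -0.553, 0.205] pointing down, gripper open.
Joint ranges: [-2.73, 2.73], [-0.86, 2.22], [0.23, 2.46], [-1.11, 4.25], [0.08, 2.63], [-2.82, 2.82]. Speed limits (rad/s): [2.79, 2.79, 3.14, 3.14, 3.14, 3.14].

### API

Orientations are given as a 3x3 rotation matrix whose columns are the frame's x, y, z axes.
In Python, from plant import robot gives the robot as it stands. The module is installed in compiled form; this text tells all that it offers.
- The arm moves only by the tool play_rows, never from a script. Its argument "commands" is a list of rows, each a list of 2 entries, a list of its own where there are three numbers: the shift along the tool's x, y, z in cm, then the turn about the tool's z in degrees. A call has 1 to 5 rows; each row is the pose to reach, as a shift and turn from the pose commanded when the call began, along the tool's axes at that moment; what a row does not reach only later rows make up. A row lasts 1/8 s, in which the tool goes at most 62.5 mm and 10.7 degrees, less where a joint would pass 70% of its speed; a pose out of reach is approached as far as the arm can. A call with a gripper value outside its range is refused whole. "jaw" is the closure, from -1 (fully open) to 1 (shut), set as the call begins (left out, the last holds). The fingers move at their own pace and stop on an object; "grip_force" is the grip in N (left out, the last holds). Time passes only in rows, so rows that repeat a pose let the fingers close. It gives the time, the measured TCP pose, the force, the opening and the grip force at its end, in the units of the state.
- robot.state(): the state, without advancing time (a new reading comes with each control period).
- robot.get_image(name): name is "scene" or "top" or "wrist"; returns a dict with "pixels" (384x512x3 uint8, blue, green, red), "mtx" (3x3 intrinsics, pixels), "world_to_cam" (4x4, takes a point from world to camera coordinates). Camera axes: x right, y up, looking along -z (the intrinsics and any distortion apply to the point x, -y, -z); pixel columns grow to the right and rows downward; lengths in m; the calibration is good to about 2 mm. A picture is of the moment at which its call begins. There is no depth.
- robot.job_done(): hands the job in; it is judged then, once.
The state is a dict: "time": time; "qpos": joint angles; "dq": joint speeds; "tau": joint torques, N m; "position": TCP position; "eef_rot": TCP orientation; "wrist_force": force on the tool from outside, world axes, zero at the start; "torque": the same for the moment, N m; "grip_width": finger opening in m; "grip_force": force on a finger pad.
Only numpy, scipy, OpenCV 4.12 (cv2) and the standard library are available. Lean on these libraries where they do the work, as an engineer would, in place of code of your own. Each camera call takes 0.05 s, during which the arm holds its last target. There are 200 camera calls.

## Working session

There is one attempt and no reset: what is moved stays moved. The work goes in short steps, Python scripts to look and compute and a tool call to move; the robot and the scene stay as the last step left them, time stands still between calls to the robot, and variables do not carry over. Pictures are saved under pics/ and viewed, at most 10 in all, crops included, and the job is handed in when it is done.

Besides the shell and the picture viewer there is one more tool, called after "Emit:" by a JSON object that holds its "api" and its "payload", one argument or row to a line. play_rows: Moves the arm, as the interface text tells. Its arguments: {"type":"object","properties":{"commands":{"type":"array"},"jaw":{"type":"number"},"grip_force":{"type":"number"}},"required":["commands"]}

```bash
mkdir -p pics
python3 - <<'E'
from plant import robot
import cv2,numpy as np
s=robot.state();print(s['time'],s['position'],s['eef_rot'],s['grip_width'])
a=robot.get_image('scene');b=robot.get_image('top')
cv2.imwrite('pics/a.png',a['pixels']);cv2.imwrite('pics/b.png',b['pixels'])
for d in(a,b):
  m=cv2.inRange(cv2.cvtColor(d['pixels'],cv2.COLOR_BGR2HSV),(40,80,40),(85,255,255))
  n,_,st,c=cv2.connectedComponentsWithStats(m);print([(st[i],c[i]) for i in range(1,n) if st[i][4]>30])
  print(d['mtx'],d['world_to_cam'])
E
```

```text
0.0 [ 0.15701452 -0.55233631  0.20431886] [[ 9.61940983e-01  2.73257155e-01 -2.71016922e-04]
 [ 2.73257082e-01 -9.61938558e-01  2.18573249e-03]
 [ 3.36565416e-04 -2.17660296e-03 -9.99997575e-01]] 0.09399259665473773
[(array([155,   0,  13,  10, 105], dtype=int32), array([160.92380952,   3.92380952])), (array([275, 194,  41,  42, 832], dtype=int32), array([294.49158654, 218.37019231]))]
[[432.89801767   0.         256.73870568]
 [  0.         432.89801767 187.26429555]
 [  0.           0.           1.        ]] [[-3.73835057e-01  9.27494670e-01 -9.93790461e-04  3.75114653e-01]
 [-5.81853296e-01 -2.33686518e-01  7.78997659e-01  2.00139809e-01]
 [ 7.22283941e-01  2.91794875e-01  6.27026044e-01 -1.04159533e+00]
 [ 0.00000000e+00  0.00000000e+00  0.00000000e+00  1.00000000e+00]]
[(array([ 175,  178,   39,   38, 1095], dtype=int32), array([194.50958904, 196.65296804]))]
[[418.13379295   0.         252.87144542]
 [  0.         418.13379295 197.4106985 ]
 [  0.           0.           1.        ]] [[ 0.02142224 -0.99801851  0.05916203 -0.23594971]
 [ 0.98545274  0.0310574   0.1670878  -0.51837124]
 [-0.16859413  0.05472198  0.98416539 -0.61754204]
 [ 0.          0.          0.          1.        ]]
```

View pics/b.png

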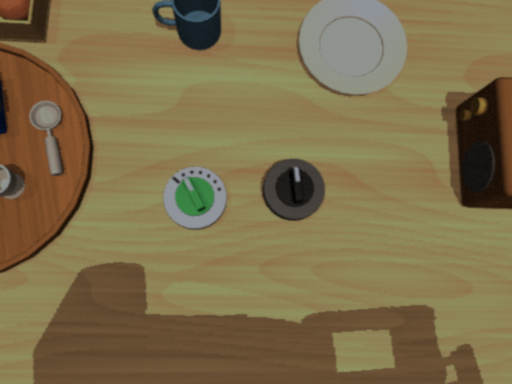

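```bash
cat > h.py <<'E'
import numpy as np,cv2
def ray(d,uv,z):
    W=d['world_to_cam'];R=W[:3,:3];o=-R.T@W[:3,3]
    p=np.linalg.inv(d['mtx'])@[uv[0],uv[1],1];v=R.T@(p*[1,-1,-1])
    return o+v*(z-o[2])/v[2]
def hsv(d):return cv2.cvtColor(d['pixels'],cv2.COLOR_BGR2HSV)
E
python3 - <<'E'
from plant import robot
from h import *
d=robot.get_image('top')
h=hsv(d)
def puck(m,z):
  m[:150]=0;m[240:]=0;m[:,:155]=0;m[:,335:]=0
  c=max(cv2.findContours(m,0,1)[0],key=cv2.contourArea);c=cv2.convexHull(c)
  w=np.array([ray(d,p,z)[:2] for p in c[:,0].astype(float)]);(x,r)=cv2.minEnclosingCircle(w.astype(np.float32))
  e=cv2.fitEllipse(c);print(e,ray(d,e[0],z),x,r);return e
m=cv2.inRange(h,(0,0,140),(180,60,255))|cv2.inRange(h,(40,80,40),(85,255,255))
puck(m,.03)
puck(cv2.inRange(h,(0,0,0),(180,70,110)),.03)
g=cv2.inRange(h,(40,80,40),(85,255,255))
cv2.imwrite('pics/c.png',cv2.resize(d['pixels'][160:235,155:335],None,fx=4.4,fy=4.4,interpolation=2))
E
```

```text
((194.0887908935547, 196.63027954101562), (60.537513732910156, 61.85144805908203), 91.37940979003906) [ 0.52623542 -0.12703813  0.03      ] (0.5271374583244324, -0.12732551991939545) 0.05081953853368759
((293.3279724121094, 188.8295440673828), (60.10906982421875, 60.689605712890625), 126.8053970336914) [ 0.54457768 -0.29039866  0.03      ] (0.5451000928878784, -0.29045307636260986) 0.05159836262464523
```

View pics/c.png

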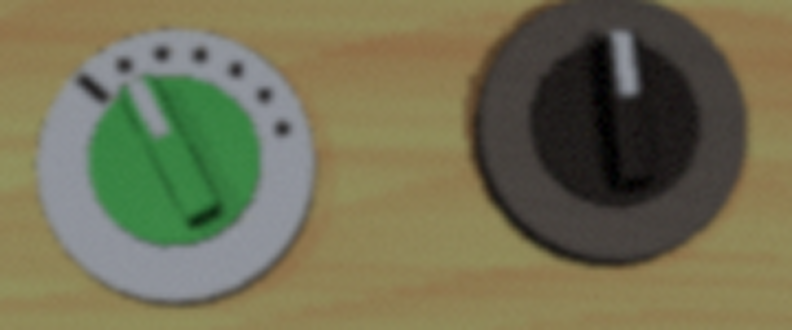

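Run:
```python
from plant import robot
from h import *
d=robot.get_image('top')
c=np.array([.5266,-.1271])
px=lambda u,v:((u+.5)/4.4+155-.5,(v+.5)/4.4+160-.5)
for u in [(92,87),(124,65),(162,54),(200,55),(236,70),(264,95),(283,128)]:
  v=ray(d,px(*u),.03)[:2]-c;print(np.degrees(np.arctan2(v[1],v[0])),np.hypot(*v))
a=ray(d,px(137,86),.066)[:2];b=ray(d,px(205,212),.066)[:2];v=a-b
print('bar',np.degrees(np.arctan2(v[1],v[0])),np.hypot(*v),(a+b)/2)
s=robot.state();R=s['eef_rot'];print(np.array([*c,.12])-s['position'],R.T@(np.array([*c,.12])-s['position'])*100, s['qpos'])
```

```text
49.11061699772478 0.04182937488468177
29.166308469244544 0.04144650016632024
8.721468139802852 0.04138400357780722
-10.911757117733316 0.041775884613366406
-31.14188417454023 0.04174162988052643
-50.72706929898759 0.04186587020011913
-70.50299428362229 0.04238122644788158
bar 30.238002828191625 0.051266437736559534 [ 0.52518868 -0.12892172]
[ 0.36953199  0.42554282 -0.08473344] [ 47.17320792 -30.8254484    8.52547079] [-1.44449840e+00  2.07141627e-01  1.54235389e+00  1.40473349e-05
  1.39346968e+00 -1.50482394e-01]
```

Emit:
{"api": "play_rows", "payload": {
  "commands": [
    [[5,-3.3,0],-2],
    [[10.5,-6.9,0],-5],
    [[15.7,-10.3,0],-8],
    [[20.9,-13.7,0],-11],
    [[26,-17,0],-13.2]
  ],
  "jaw": -1
}}

```text
time: 0.82
position: [0.3612, -0.3174, 0.2055]
eef_rot: [[0.874, 0.486, 0.0], [0.486, -0.874, -0.0], [0.0, 0.0, -1.0]]
wrist_force: [0.4, -0.5, 0.6]
grip_width: 0.0943
grip_force: 0.0
```

Emit:
{"api": "play_rows", "payload": {
  "commands": [
    [[5.8,-2.1,0],0],
    [[11.6,-4.2,0],0],
    [[17.4,-6.3,1.5],0],
    [[23.6,-8.6,5],0],
    [[23.6,-8.6,8],0]
  ]
}}

```text
time: 1.45
position: [0.5273, -0.1267, 0.1254]
eef_rot: [[0.872, 0.49, 0.003], [0.49, -0.872, -0.0], [0.002, 0.002, -1.0]]
wrist_force: [-1.4, 0.2, -0.6]
grip_width: 0.094
grip_force: 0.0
```

Emit:
{"api": "play_rows", "payload": {
  "commands": [
    [[0,0,0],0],
    [[0,0,0],0]
  ]
}}

```text
time: 1.7
position: [0.525, -0.13, 0.1264]
eef_rot: [[0.874, 0.485, 0.001], [0.485, -0.874, -0.001], [0.0, 0.001, -1.0]]
wrist_force: [0.1, 0.0, 0.4]
grip_width: 0.0938
grip_force: 0.0
```

Run:
```python
from plant import robot
from h import *
s=robot.state();print(s['position'],s['eef_rot'],s['qpos'])
d=robot.get_image('wrist');cv2.imwrite('pics/w.png',d['pixels'])
a=robot.get_image('scene')
for n,D in(('w',d),('s',a)):
  m=cv2.inRange(hsv(D),(40,80,40),(85,255,255));m=cv2.morphologyEx(m,3,np.ones((9,9)))
  c=max([k for k in cv2.findContours(m,0,1)[0] if not(n=='s' and k[:,0,1].max()<50)],key=cv2.contourArea)
  e=cv2.fitEllipse(cv2.convexHull(c));print(n,e,ray(D,e[0],.036))
```

```text
[ 0.52504892 -0.13004117  0.12641126] [[ 8.74357452e-01  4.85281703e-01  8.45804396e-04]
 [ 4.85282248e-01 -8.74357328e-01 -6.34467941e-04]
 [ 4.31639589e-04  9.65205631e-04 -9.99999441e-01]] [-4.02669646e-01  2.13235431e-01  1.70628478e+00 -2.68528900e-04
  1.22104566e+00  6.61532779e-01]
w ((253.96530151367188, 195.96420288085938), (64.89039611816406, 70.71229553222656), 179.8714141845703) [ 0.52471724 -0.12829082  0.036     ]
s ((294.59442138671875, 215.42755126953125), (39.838260650634766, 42.6944694519043), 153.09347534179688) [ 0.52065658 -0.13033854  0.036     ]
```

View pics/w.png

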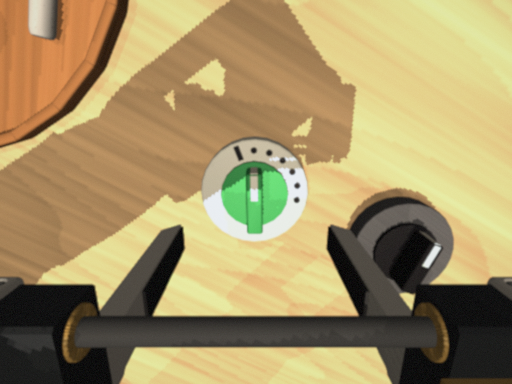

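Emit:
{"api": "play_rows", "payload": {
  "commands": [
    [[0.1,-0.2,3],0],
    [[0.1,-0.2,6],0],
    [[0.1,-0.2,8],0],
    [[0.1,-0.2,8.4],0],
    [[0.1,-0.2,8.4],0]
  ]
}}

```text
time: 2.42
position: [0.5255, -0.128, 0.0427]
eef_rot: [[0.875, 0.485, 0.002], [0.485, -0.875, -0.001], [0.001, 0.002, -1.0]]
wrist_force: [0.3, 0.3, 0.2]
grip_width: 0.0939
grip_force: 0.0
```

Emit:
{"api": "play_rows", "payload": {
  "commands": [
    [[0,0,0],0],
    [[0,0,0],0],
    [[0,0,0],0],
    [[0,0,0],0],
    [[0,0,0],0]
  ],
  "jaw": 1,
  "grip_force": 30
}}

```text
time: 3.05
position: [0.5247, -0.127, 0.0415]
eef_rot: [[0.874, 0.486, -0.0], [0.486, -0.874, 0.0], [-0.0, -0.0, -1.0]]
wrist_force: [-0.3, 0.4, -0.7]
grip_width: 0.0475
grip_force: 0.0
```

Emit:
{"api": "play_rows", "payload": {
  "commands": [
    [[0,0,0],0],
    [[0,0,0],0],
    [[0,0,0],0],
    [[0,0,0],0],
    [[0,0,0],0]
  ]
}}

```text
time: 3.68
position: [0.5255, -0.1284, 0.0415]
eef_rot: [[0.874, 0.486, 0.002], [0.486, -0.874, -0.002], [0.0, 0.003, -1.0]]
wrist_force: [2.5, -4.7, -4.3]
grip_width: 0.0138
grip_force: 30.0
```

Emit:
{"api": "play_rows", "payload": {
  "commands": [
    [[0,0,0],0],
    [[0,0,0],0]
  ]
}}

```text
time: 3.92
position: [0.5255, -0.1284, 0.0415]
eef_rot: [[0.874, 0.486, 0.002], [0.486, -0.874, -0.002], [0.0, 0.003, -1.0]]
wrist_force: [2.0, -5.1, -4.6]
grip_width: 0.0135
grip_force: 30.0
```

Emit:
{"api": "play_rows", "payload": {
  "commands": [
    [[0,0,0],6],
    [[0,0,0],12],
    [[0,0,0],18],
    [[0,0,0],24],
    [[0,0,0],30]
  ]
}}

```text
time: 4.55
position: [0.5254, -0.1282, 0.0415]
eef_rot: [[1.0, -0.02, 0.002], [-0.02, -1.0, -0.002], [0.002, 0.002, -1.0]]
wrist_force: [1.6, -4.9, -2.6]
grip_width: 0.0137
grip_force: 30.0
```

Emit:
{"api": "play_rows", "payload": {
  "commands": [
    [[0,0,0],6],
    [[0,0,0],12],
    [[0,0,0],18],
    [[0,0,0],24],
    [[0,0,0],30]
  ]
}}

```text
time: 5.18
position: [0.5254, -0.128, 0.0415]
eef_rot: [[0.856, -0.517, 0.002], [-0.517, -0.856, -0.002], [0.002, 0.001, -1.0]]
wrist_force: [1.6, -4.3, -2.8]
grip_width: 0.0138
grip_force: 30.0
```

Emit:
{"api": "play_rows", "payload": {
  "commands": [
    [[0,0,0],0],
    [[0,0,0],0]
  ]
}}

```text
time: 5.42
position: [0.5254, -0.1281, 0.0415]
eef_rot: [[0.859, -0.513, 0.002], [-0.513, -0.859, -0.002], [0.002, 0.001, -1.0]]
wrist_force: [2.8, -5.1, -3.9]
grip_width: 0.0138
grip_force: 30.0
```

Run:
```python
from plant import robot
from h import *
s=robot.state();R=s['eef_rot'];print(s['position'],np.degrees(np.arctan2(R[1,0],R[0,0])),s['wrist_force'],s['torque'])
d=robot.get_image('wrist');cv2.imwrite('pics/w2.png',d['pixels'])
```

```text
[ 0.52540843 -0.12805635  0.04152266] -30.83086805763528 [ 2.76473499 -5.09614143 -3.89487575] [-0.80971089 -0.52582639  0.02135325]
```

View pics/w2.png

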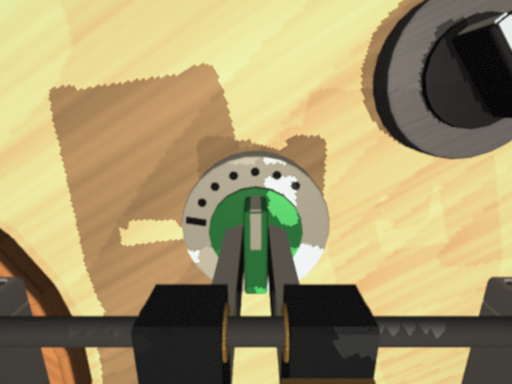

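The wrist view shows the pointer at (256,205), in line with the fourth dot at (255,172). I'll let go and back off.

Emit:
{"api": "play_rows", "payload": {
  "commands": [
    [[0,0,0],0],
    [[0,0,0],0],
    [[0,0,0],0],
    [[0,0,0],0],
    [[0,0,0],0]
  ],
  "jaw": -1
}}

```text
time: 6.1
position: [0.5247, -0.1269, 0.0415]
eef_rot: [[0.858, -0.514, -0.0], [-0.514, -0.858, 0.0], [-0.0, -0.0, -1.0]]
wrist_force: [0.4, 1.2, -0.8]
grip_width: 0.0604
grip_force: 0.0
```

Emit:
{"api": "play_rows", "payload": {
  "commands": [
    [[0,0,0],0],
    [[0,0,-1],0],
    [[0,0,-4],0],
    [[0,0,-8],0],
    [[0,0,-12],0]
  ]
}}

```text
time: 6.72
position: [0.5247, -0.1271, 0.1633]
eef_rot: [[0.858, -0.514, 0.0], [-0.514, -0.858, -0.0], [0.0, -0.0, -1.0]]
wrist_force: [0.7, -0.4, -1.0]
grip_width: 0.0939
grip_force: 0.0
```

Emit:
{"api": "play_rows", "payload": {
  "commands": [
    [[0,0,0],0],
    [[0,0,0],0],
    [[0,0,0],0]
  ]
}}

```text
time: 7.1
position: [0.5234, -0.1265, 0.1596]
eef_rot: [[0.858, -0.514, -0.003], [-0.514, -0.858, 0.001], [-0.004, 0.001, -1.0]]
wrist_force: [-0.1, 0.0, -0.6]
grip_width: 0.0939
grip_force: 0.0
```

Run:
```python
from plant import robot
from h import *
s=robot.state();print(s['position'],s['wrist_force'],s['grip_width'],s['time'])
d=robot.get_image('wrist');cv2.imwrite('pics/w3.png',d['pixels'])
```

```text
[ 0.52337808 -0.12651384  0.15961067] [-0.0839396   0.02746103 -0.6162773 ] 0.09390279971489329 7.1
```

View pics/w3.png

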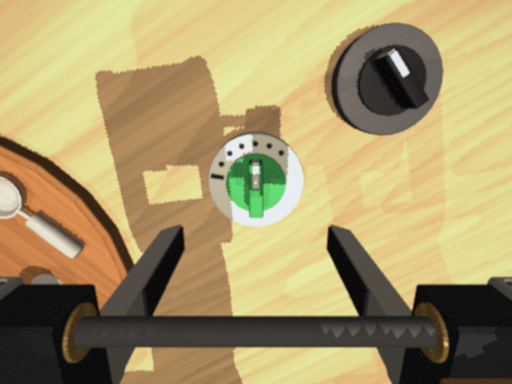

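The pointer at (256,163) sits at the fourth dot (256,143), the fingers are clear, and the dimmer was not touched.

```bash
python3 -c "
from plant import robot
print(robot.job_done())"
```

```text
the job is handed in; nothing more can be done
None
```

I turned the green timer dial three clicks clockwise from the first dot, so its pointer now rests at the fourth dot (four minutes); I released it, left the black dimmer dial untouched, and handed the job in at about 7 s.

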